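# Lock a sprung tilt stage level

## Robot

A 6-joint arm with a two-finger parallel gripper is mounted at the origin on the work surface. World frame = base frame: x ahead of the robot, y to its left, z up, the work surface at z = 0. Lengths are in m, angles in rad, forces in N, time in s.
With the tool pointing down it reaches from about 0.35 to 0.975 m from the base axis. Payload 4.9 kg.
Tool frame: the origin (TCP) lies at the very end of the fingers, on their centre line; the grasp point (between the pads) lies 19 mm behind it; y points along the fingers, z is the direction in which the jaws open and shut, and the axes are right-handed (so a half turn about y gives the same grasp; the last joint's range is limited). The gripper opens to 85 mm and grips with 20 to 120 N. Pads are 22 mm wide; open, the fingers measure 114 mm over their backs; the gripper's body (76 mm by 85 mm) begins 54 mm behind the grasp point. The pads swing forward as they close: fully open they stand 13 mm farther back than shut.
Start: joints at [-1.374, 0.053, 1.613, -0, 1.476, -0.119], TCP at [0.194, -0.594, 0.231] pointing down, gripper open.
Joint ranges: [-3.01, 3.01], [-1.01, 2.22], [0.06, 2.58], [-1.02, 4.17], [0.09, 2.62], [-3.14, 3.14]. Speed limits (rad/s): [2.57, 2.57, 3.14, 3.14, 3.14, 3.14].

## Interface

Orientations are given as a rotation vector (axis times angle).
In Python, from station import ctrl gives the robot as it stands.
- The arm moves only by the tool arm_command, never from a script. Its argument "steps" is a list of rows, each a list of 3 entries, a list of its own where there are three numbers: the shift along the tool's x, y, z in m, then the turn, a rotation vector about the tool's x, y, z in degrees, then the opening, from 0 (shut) to 1 (fully open). In form: [[[dx, dy, dz], [ax, ay, az], gripper], ...]. A call has 1 to 5 rows; each row is the pose to reach, as a shift and turn from the pose measured when the call began, along the tool's axes at that moment; what a row does not reach only later rows make up. A row lasts 1/10 s, in which the tool goes at most 50 mm and 8.59 degrees, less where a joint would pass 70% of its speed; a pose out of reach is approached as far as the arm can. A call with a gripper value outside its range is refused whole. The fingers move at their own pace and stop on an object; "force" is the grip in N (left out, the last holds). Time passes only in rows, so rows that repeat a pose let the fingers close. It gives the time, the measured TCP pose, the force and the opening at its end, in the units of the state.
- ctrl.get_obs(): the state, without advancing time (a new reading comes with each control period).
- ctrl.get_image(name): name is "scene" or "side" or "wrist"; returns a dict with "img" (400x640x3 uint8, red, green, blue), "camera_matrix" (3x3 intrinsics, pixels), "k1" (the pictures are not rectified: a ray, as slopes to the right and down, at radius r is drawn at 1 + k1 r^2 times it, then the intrinsics apply), "world_from_camera" (4x4, takes a point from camera to world coordinates). Camera axes: x right, y up, looking along -z (the intrinsics and any distortion apply to the point x, -y, -z); pixel columns grow to the right and rows downward; lengths in m; the calibration is good to about 2 mm. A picture is of the moment at which its call begins. There is no depth.
- ctrl.finish_job(): hands the job in, once; it reports no verdict.
Trained networks look in a picture, given as the dict that the camera call returned (one of the last four; its "shot" number tells which), for a name from the list of things; names that differ only in an ending like _2 or _b are one class to them, and where a whole thing is asked for, a point or a joint stands for the part that bears it (a point fixed in the world has none). Each returns a list of dicts, best first, with "confidence" (0 to 1); they miss things now and then, are a little off and sometimes report something else, mostly with a low value. They report only what shows in the picture. A call takes as long as a camera call.
- ctrl.boxes_of(picture, name): "position" ([row, column] in pixels, amid what is visible of it).
The state is a dict: "t": time; "q": joint angles; "dq": joint speeds; "effort": joint torques, N m; "tool_pos": TCP position; "tool_rot": TCP orientation; "contact_force": force on the tool from outside, world axes, zero at the start; "wrist_torque": the same for the moment, N m; "opening": finger opening in m.
Only numpy, scipy, OpenCV 4.12 (cv2) and the standard library are available. Lean on these libraries where they do the work, as an engineer would, in place of code of your own. Each camera call takes 0.05 s, during which the arm holds its last target.

## Task

Press the sprung tilt plate of the specimen stage gently down until it lies level on its rubber buffers, then, keeping it pressed, slide its brass bolt by the knob fully home under the steel keeper so that the plate stays level when you let go. Do not force it, neither down nor sideways (no more than about 15 N), and leave the other things on the bench where they are.

Things in the scene. Friction and masses are not known exactly. Their poses are not given: they have to be found in the camera images.
- stage: Specimen tilt stage screwed to the bench: grey base 200 (x) x 260 (y) x 18 mm, origin under its centre on the bench, z up. On it an aluminium plate 130 (x) x 150 (y) x 8 mm with a rock slab clamped on its far half, hinged along y at its far (+x) edge, its near (-x) edge sprung up. A flat brass bolt 14 wide x 8 high slides along y on the near half.
- hinge (a point): middle of the plate's hinge axis, which runs along the stage's y: at x = +65, z = +56 mm in the stage's frame (axes as the stage's).
- plate (a joint): tilt of the plate about its hinge, rad: 0.30 sprung up, 0 = exactly level, -0.05 to +0.05 when on its buffers. A push down at the knob takes 2 to 4.5 N at first, 4.5 to 7 N just above the buffers, which give about 1 mm per 20 N more; 10 to 13 N beds it well, over 18 N is too hard. A firm grip should turn with the knob, or it resists and adds to the force felt.
- level_mark (a point): nominal height of the tops of two rubber buffers that stop the plate level (stage x = -45, y = -45 and +45, z = 52 mm: the plate's underside when level). Buffers and keeper are one piece on a height screw and may stand up to 4.5 mm higher or lower than this mark, which is not measured: feel for the buffers by force.
- keeper_mouth (a point): nominal lower near edge of the steel keeper's lip (stage x = -45, y = +86, z = 69.5 mm), fixed beyond the plate's +y edge; the lip is 30 (x) x 34 (y) x 8 mm, its wall starts at y = +112. It is off in height by as much as the buffers. On the buffers the bolt goes under the lip with 1.5 mm to spare; higher than that, its end runs into the lip.
- bolt (a joint): slide of the bolt along the plate towards the keeper (stage +y), m: 0 = drawn back, 0.028 = fully home (end stop). It starts at 0 to 0.005; at 0 the bolt's end is 8 mm short of the lip. About 2 N of friction; it stays where it is left.
- knob_top (a point): centre of the top of the bolt's round brass knob, 16 mm across, 40 mm high, on the bolt's bar and square to the plate. This point is 48 mm above the plate's upper face; seen along the plate it is 110 mm from the hinge axis towards -x and 52 mm above it. Axes as the stage's, tilted with the plate; z along the knob, upward.
- nodule: green malachite nodule, lumpy, about 65 x 50 x 48 mm; origin under its middle; a bystander
- scribe: silver steel scribe, 135 mm long, 8 mm thick, lying along its x; a bystander
- lens: black hand lens, 52 mm round and 9 mm thick, with a 60 mm handle towards its -x; a bystander
- tile: white ceramic streak plate 50 x 50 x 8 mm; a bystander
- mallet: black rubber mallet lying down, head 50 x 90 x 50 mm at its origin, 200 mm wooden handle towards its -x; a bystander
- beaker: frosted glass beaker, 72 mm across, 95 mm high; a bystander
- woodbox: closed wooden box with a brass hook latch, 114 x 154 x 70 mm; a bystander

How it is judged:
By the outcome, as a careful person would: the job done as asked, in the order asked, and still so for the second after the job is handed in, with the robot touching nothing.
It also fails if it takes over 58 s, if anything falls off the work surface, if the arm or the gripper's body presses on something with over 40 N, if the wrist force passes 120 N, or if a joint passes its speed limit or range.

## Working session

There is one attempt and no reset: what is moved stays moved. The work goes in short steps, Python scripts to look and compute and a tool call to move; the robot and the scene stay as the last step left them, time stands still between calls to the robot, and variables do not carry over. Pictures are saved under pics/ and viewed, and the job is handed in when it is done.

Besides the shell and the picture viewer there is one more tool, called as name(argument=value, ...), one argument or row to a line, values as JSON. arm_command: Moves the arm, as the interface text tells. Its arguments: {"type":"object","properties":{"steps":{"type":"array"},"force":{"type":"number"}},"required":["steps"]}

```bash
ls; mkdir -p pics; python3 - <<'E'
from station import ctrl
import cv2,pickle
o=ctrl.get_obs();print(o)
d={}
for n in ["scene","side"]:
    p=ctrl.get_image(n);d[n]=p
    cv2.imwrite(f"pics/{n}0.png",p["img"][:,:,::-1])
    print(n,p["camera_matrix"].tolist(),p["k1"],p["world_from_camera"].round(4).tolist())
    for k in ["stage","plate","bolt","knob_top","keeper_mouth","hinge"]:
        try: print(k,[(b["position"],round(b["confidence"],2)) for b in ctrl.boxes_of(p,k)][:3])
        except Exception as e: print(k,e)
pickle.dump(d,open("p0.pkl","wb"))
E
```

```text
pics
{'t': 0.0, 'q': array([-1.37403257e+00,  5.34049257e-02,  1.61435643e+00,  1.80955415e-06,
        1.47602090e+00, -1.18982537e-01]), 'dq': array([-0.00073671, -0.00021729,  0.00193549, -0.00117823,  0.00072028,
       -0.00092708]), 'effort': array([-1.60863412e-03, -3.93684340e+01, -3.70178175e+01, -3.13030005e-04,
        6.93973299e-03,  1.48626276e-05]), 'tool_pos': array([ 0.19396081, -0.5934514 ,  0.22999595]), 'tool_rot': array([-0.32659781,  2.05324965, -2.04870555]), 'contact_force': array([0.31805807, 1.06692187, 0.39255768]), 'wrist_torque': array([-0.00615405,  0.04275949,  0.01946309]), 'opening': 0.0855629683477126}
scene [[377.1581592125373, 0.0, 323.0624443852335], [0.0, 377.1581592125373, 197.29621680884748], [0.0, 0.0, 1.0]] -0.05486305081719038 [[0.7352, -0.5643, 0.3756, 0.9024], [0.6776, 0.5982, -0.4277, -0.3973], [0.0166, 0.569, 0.8222, 0.9459], [0.0, 0.0, 0.0, 1.0]]
stage [([243.1, 326.2], 0.68)]
plate [([227.4, 326.2], 0.55)]
bolt [([212.1, 322.6], 0.68)]
knob_top [([214.2, 318.7], 0.66)]
keeper_mouth [([240.1, 329.1], 0.74)]
hinge [([242.4, 329.8], 0.85)]
side [[511.2981522003003, 0.0, 318.69025970157446], [0.0, 511.2981522003003, 215.41720299990206], [0.0, 0.0, 1.0]] 0.05458657806667006 [[0.9495, 0.2476, -0.1925, 0.2049], [-0.3131, 0.7141, -0.6261, -1.0762], [-0.0176, 0.6547, 0.7556, 1.4184], [0.0, 0.0, 0.0, 1.0]]
stage [([235.2, 331.4], 0.67)]
plate [([220.4, 329.5], 0.94)]
bolt [([217.3, 321.8], 0.65), ([338.4, 356.7], 0.19)]
knob_top [([214.1, 320.0], 0.65)]
keeper_mouth [([234.8, 337.2], 0.79)]
hinge [([232.9, 330.7], 0.81)]
```

```bash
python3 - <<'E'
import pickle,cv2
d=pickle.load(open("p0.pkl","rb"))
for n in d:
    im=d[n]["img"][:,:,::-1]
    c=im[130:330,200:450]
    cv2.imwrite(f"pics/{n}0c.png",cv2.resize(c,None,fx=3,fy=3,interpolation=cv2.INTER_CUBIC))
E
```

```text
(no output)
```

View pics/scene0.png

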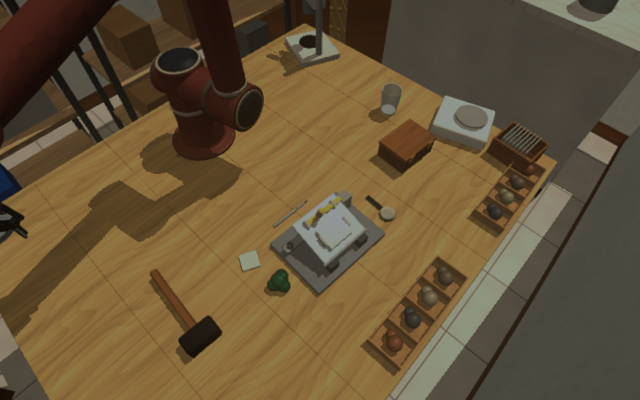

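View pics/side0.png

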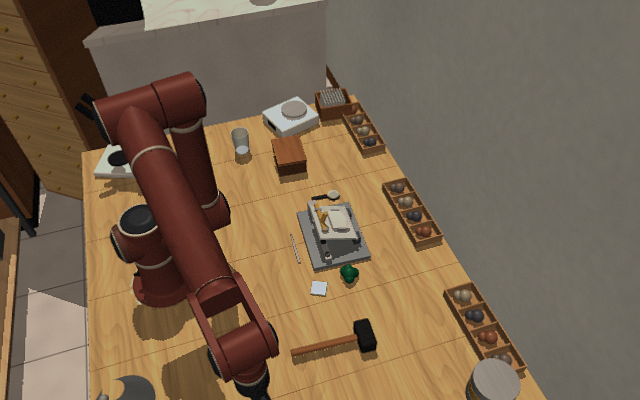

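```bash
sleep 1
```

```text
(no output)
```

View pics/scene0c.png

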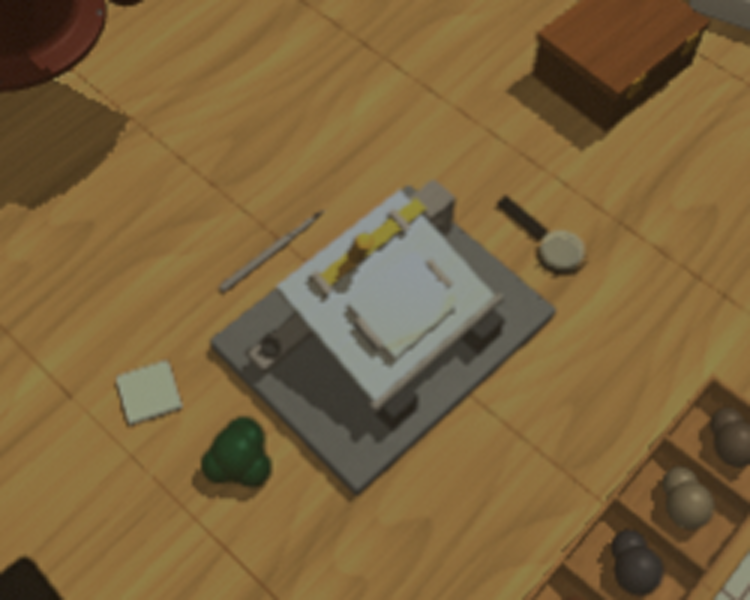

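View pics/side0c.png

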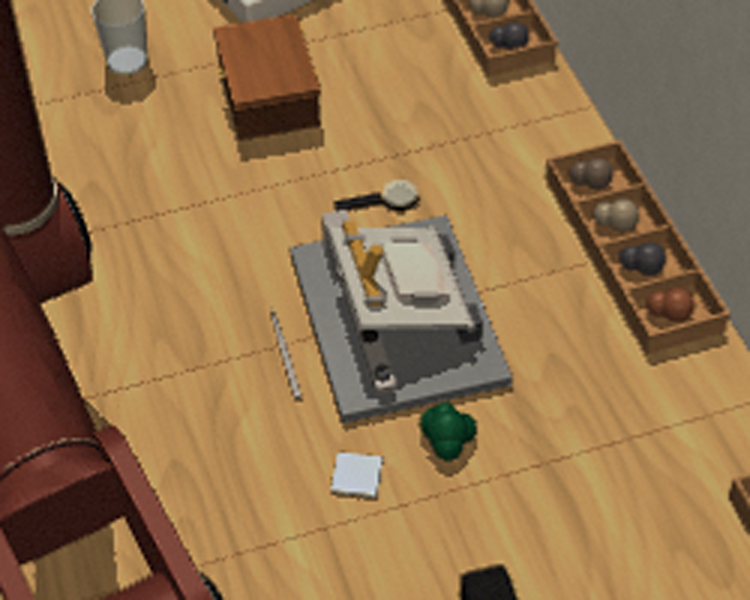

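```bash
cat > h.py <<'E'
import numpy as np
from scipy.spatial.transform import Rotation as R
def proj(p,X):
    T=np.linalg.inv(p["world_from_camera"]);X=np.atleast_2d(X)
    c=X@T[:3,:3].T+T[:3,3]; u=np.stack([c[:,0]/-c[:,2],-c[:,1]/-c[:,2]],1)
    r2=(u**2).sum(1,keepdims=True);u=u*(1+p["k1"]*r2)
    K=p["camera_matrix"];return u*[K[0,0],K[1,1]]+[K[0,2],K[1,2]]
def stage(s,X):
    X=np.atleast_2d(X);c,n=np.cos(s[2]),np.sin(s[2])
    return X@np.array([[c,n,0],[-n,c,0],[0,0,1]])+[s[0],s[1],0]
def knob(tilt,b,h=0.052):
    # stage frame; plate rises at -x
    c,s=np.cos(tilt),np.sin(tilt)
    # along plate -x dir: (-c,0,s); normal (s,0,c)
    return np.array([65-110*c+h*1000*s, b*1000, 56+110*s+h*1000*c])/1000
E
python3 - <<'E'
import pickle
from h import *
from scipy.optimize import least_squares
d=pickle.load(open("p0.pkl","rb"))
C={"scene":[((-.1,-.13),(212,343)),((.1,-.13),(357,487)),((.1,.13),(553,308))],
"side":[((-.1,.13),(291,248)),((-.1,-.13),(341,413)),((.1,-.13),(511,380)),((.1,.13),(447,217))]}
def f(s):
    r=[]
    for n in C:
        for (a,px) in C[n]:
            r+=list(proj(d[n],stage(s,[a[0],a[1],.018]))[0]-(np.array([200,130])+np.array(px)/3))
    return np.array(r)
s=least_squares(f,[.6,-.1,0],loss='soft_l1')
print(s.x,np.degrees(s.x[2]),s.fun.round(1))
np.save("stage.npy",s.x)
import cv2
for n in d:
    im=d[n]["img"][:,:,::-1].copy();im=cv2.resize(im[130:330,200:450],None,fx=3,fy=3,interpolation=cv2.INTER_CUBIC)
    pts=[[x,y,.018] for x in(-.1,.1) for y in (-.13,.13)]
    def pl(x,y,z,t=.3):
        c,s_=np.cos(t),np.sin(t); return [.065-x*c+z*s_, y, .056+x*s_+z*c]
    pts+=[pl(x,y,.004) for x in(0,.13) for y in(-.075,.075)]
    pts+=[[-.06,.086,.0695],[-.03,.086,.0695],[-.045,.12,.0775]]
    for i,q in enumerate(proj(d[n],stage(s.x,pts))): cv2.circle(im,tuple(((q-[200,130])*3).astype(int)),3,(0,0,255),1)
    for b in (-.04,-.02,0,.02,.04):
        for h,col in((.012,(255,0,0)),(.052,(255,0,255))):
            q=proj(d[n],stage(s.x,knob(.3,b,h)))[0];cv2.circle(im,tuple(((q-[200,130])*3).astype(int)),3,col,1)
    cv2.imwrite(f"pics/{n}_ov.png",im)
E
```

```text
[ 0.58130198 -0.00772657 -0.0607156 ] -3.4787474443787514 [-2.2 -1.  -0.6  1.8  0.9  0.2 -0.9 -1.   0.2  0.6  0.7 -1.4 -0.4 -1.6]
```

View pics/scene_ov.png

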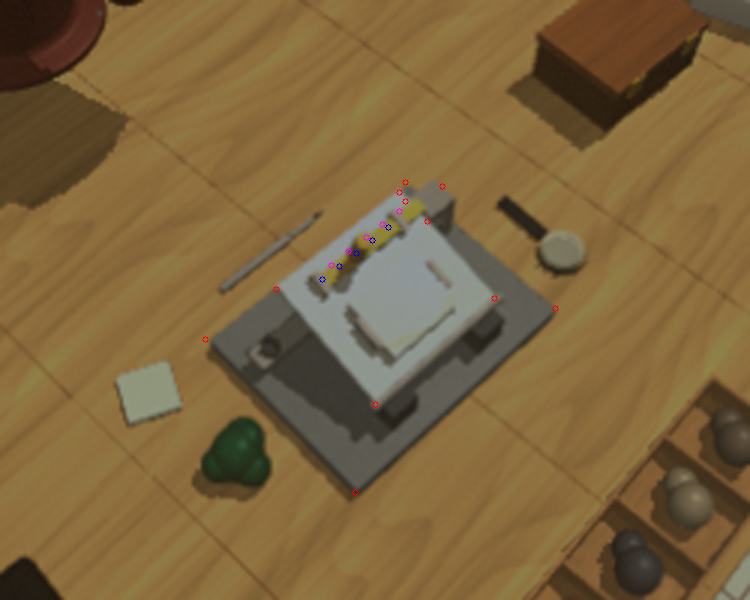

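View pics/side_ov.png

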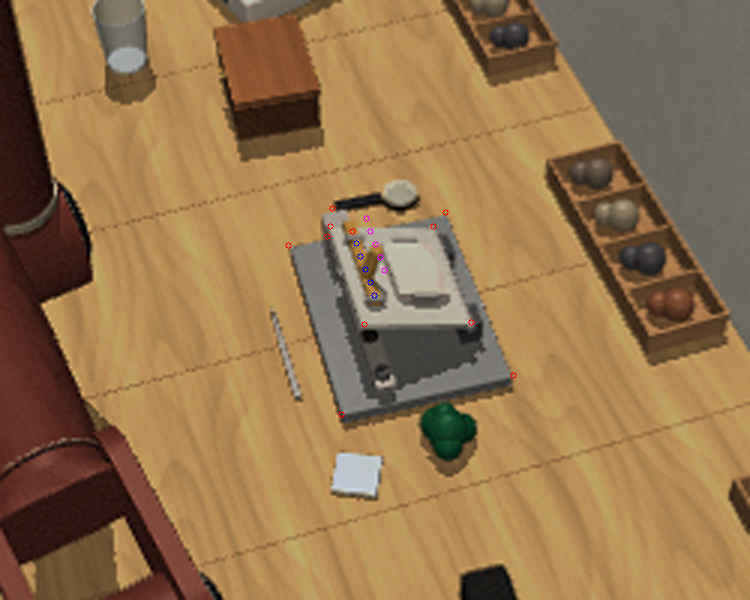

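```bash
cat >> h.py <<'E'
def target_R(yaw,tilt,flip):
    # tool y = -knob axis, tool z = +-stage y
    Z=R.from_euler('z',yaw).as_matrix()
    y=-(Z@[np.sin(tilt),0,np.cos(tilt)]); z=flip*(Z@[0,1,0]); x=np.cross(y,z)
    return np.stack([x,y,z],1)
def delta(o,pos,Rt):
    R0=R.from_rotvec(o["tool_rot"]).as_matrix()
    return R0.T@(np.asarray(pos)-o["tool_pos"]), np.degrees(R.from_matrix(R0.T@Rt).as_rotvec())
E
python3 - <<'E'
from station import ctrl
from h import *
s=np.load("stage.npy");o=ctrl.get_obs()
R0=R.from_rotvec(o["tool_rot"]).as_matrix();print(R0.round(2))
k=stage(s,knob(.3,0.0))[0];print("knob",k)
for f in(1,-1):
    Rt=target_R(s[2],.3,f)
    print(f,*[v.round(3).tolist() for v in delta(o,k-Rt[:,1]*.12,Rt)])
E
```

```text
[[-0.95 -0.    0.31]
 [-0.31 -0.   -0.95]
 [ 0.   -1.    0.  ]]
knob [ 0.55662757 -0.0062266   0.13818472]
1 [-0.56, -0.022, -0.433] [-23.702, -156.828, 4.516]
-1 [-0.56, -0.022, -0.433] [-3.236, 21.409, -16.984]
```

arm_command(
  steps=[
    [[-0.03, -0.08, -0.03], [0, 0, 0], 0.6],
    [[-0.08, -0.08, -0.06], [0, 0, 0], 0.6],
    [[-0.12, -0.08, -0.09], [0, 4, -3], 0.6],
    [[-0.16, -0.08, -0.12], [-1, 8, -6], 0.6],
    [[-0.2, -0.08, -0.15], [-2, 12, -10], 0.6],
  ],
)

```text
t: 1.2
tool_pos: [0.3194, -0.4148, 0.3122]
tool_rot: [0.304, -2.176, 2.168]
contact_force: [0.9, -0.2, -0.5]
opening: 0.0508
```

```bash
cat > d.py <<'E'
import sys
from station import ctrl
from h import *
b,tilt,back=map(float,sys.argv[1:4])
s=np.load("stage.npy");o=ctrl.get_obs()
k=stage(s,knob(tilt,b))[0];Rt=target_R(s[2],tilt,-1)
print(o["t"],o["tool_pos"].round(4),o["contact_force"].round(1),o["opening"].round(4),o["q"].round(2))
print("TCP to knob-top+back:",*[v.round(4).tolist() for v in delta(o,k-Rt[:,1]*back,Rt)])
E
python3 d.py 0 .3 .12
```

```text
Traceback (most recent call last):
  File "d.py", line 7, in <module>
    print(o["t"],o["tool_pos"].round(4),o["contact_force"].round(1),o["opening"].round(4),o["q"].round(2))
                                                                    ^^^^^^^^^^^^^^^^^^
AttributeError: 'float' object has no attribute 'round'
```

```bash
sed -i 's/o\["opening"\].round(4)/round(float(o["opening"]),4)/' d.py; python3 d.py 0 .3 .12
```

```text
1.2 [ 0.3194 -0.4148  0.3122] [ 0.9 -0.2 -0.5] 0.0508 [-0.98 -0.15  1.68 -0.15  1.7   0.48]
TCP to knob-top+back: [-0.3183, 0.008, -0.3763] [-1.4746, 9.126, -6.9211]
```

arm_command(
  steps=[
    [[-0.03, 0, -0.035], [0, 2, -2], 0.5],
    [[-0.06, 0, -0.07], [0, 4, -3], 0.5],
    [[-0.095, 0, -0.11], [-1, 6, -5], 0.5],
    [[-0.13, 0, -0.15], [-1, 8, -6], 0.5],
    [[-0.16, 0, -0.19], [-1.5, 9, -7], 0.5],
  ],
)

```text
t: 1.7
tool_pos: [0.4549, -0.213, 0.2868]
tool_rot: [0.249, -2.043, 2.024]
contact_force: [1.1, -1.8, 0.8]
opening: 0.0431
```

```bash
python3 d.py 0 .3 .12
```

```text
1.7 [ 0.4549 -0.213   0.2868] [ 1.1 -1.8  0.8] 0.0431 [-0.51 -0.08  1.67 -0.13  1.82  1.1 ]
TCP to knob-top+back: [-0.1293, -0.0045, -0.2124] [-0.0028, 0.0785, 0.0945]
```

arm_command(
  steps=[
    [[-0.025, 0, -0.042], [0, 0, 0], 0.5],
    [[-0.05, -0.002, -0.085], [0, 0, 0], 0.5],
    [[-0.078, -0.004, -0.128], [0, 0, 0], 0.5],
    [[-0.104, -0.004, -0.17], [0, 0, 0], 0.5],
    [[-0.129, -0.0045, -0.212], [0, 0, 0], 0.5],
  ],
)

```text
t: 2.2
tool_pos: [0.5925, -0.0073, 0.2528]
tool_rot: [0.248, -2.044, 2.025]
contact_force: [0.8, -1.0, -0.1]
opening: 0.0427
```

```bash
python3 d.py 0 .3 .12; python3 - <<'E'
from station import ctrl
import cv2,pickle
d={}
for n in ["wrist","scene"]:
    p=ctrl.get_image(n);d[n]=p
    cv2.imwrite(f"pics/{n}1.png",p["img"][:,:,::-1])
print(d["wrist"]["camera_matrix"].tolist(),d["wrist"]["world_from_camera"].round(3).tolist(),[(b["position"],round(b["confidence"],2)) for b in ctrl.boxes_of(d["wrist"],"knob_top")][:3])
pickle.dump(d,open("p1.pkl","wb"))
E
```

```text
2.2 [ 0.5925 -0.0073  0.2528] [ 0.8 -1.  -0.1] 0.0427 [-0.13  0.16  1.48 -0.02  1.8   1.5 ]
TCP to knob-top+back: [0.0004, 0.0001, 0.0011] [-0.0201, 0.0881, 0.0569]
[[288.83200881682643, 0.0, 321.5274170133939], [0.0, 288.83200881682643, 195.0911562583695], [0.0, 0.0, 1.0]] [[-0.059, 0.828, 0.558, 0.705], [-0.998, -0.048, -0.034, -0.014], [-0.001, -0.559, 0.829, 0.368], [0.0, 0.0, 0.0, 1.0]] [([178.7, 316.0], 0.93)]
```

View pics/wrist1.png

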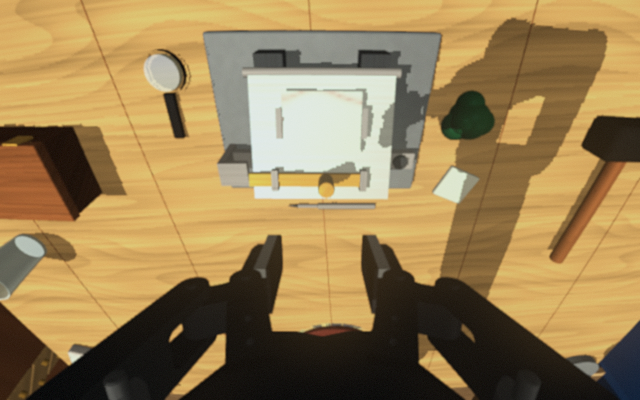

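```bash
python3 - <<'E'
import pickle,cv2
from h import *
d=pickle.load(open("p1.pkl","rb"));p=d["wrist"];s=np.load("stage.npy")
def pl(x,y,z,t=.3):
    c,s_=np.cos(t),np.sin(t); return [.065-x*c+z*s_, y, .056+x*s_+z*c]
def ov(fn,s,b,draw=True):
    im=cv2.resize(p["img"][:,:,::-1][20:220,195:450].copy(),None,fx=3,fy=3,interpolation=cv2.INTER_CUBIC)
    pts=[[x,y,.018] for x in(-.1,.1) for y in (-.13,.13)]
    pts+=[pl(x,y,.004) for x in(0,.13) for y in(-.075,.075)]
    pts+=[knob(.3,b),knob(.3,b,.012)]
    if draw:
      for q in proj(p,stage(s,pts)): cv2.circle(im,tuple(((q-[195,20])*3).astype(int)),3,(0,0,255),1)
    cv2.imwrite(fn,im)
ov("pics/w1ov.png",s,0)
E
```

```text
(no output)
```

View pics/w1ov.png

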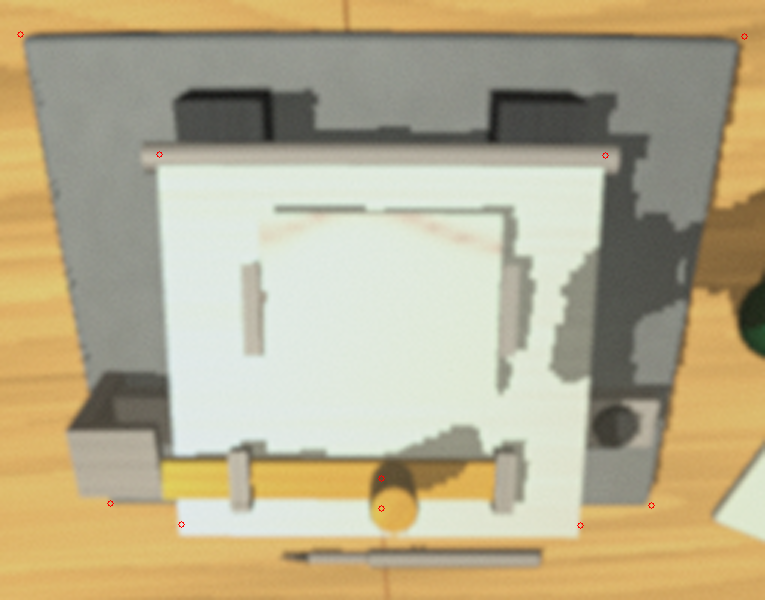

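```bash
python3 - <<'E'
import pickle,cv2
from h import *
from scipy.optimize import least_squares
d0=pickle.load(open("p0.pkl","rb"));d=pickle.load(open("p1.pkl","rb"));p=d["wrist"]
def pl(x,y,z,t=.3):
    c,s_=np.cos(t),np.sin(t); return [.065-x*c+z*s_, y, .056+x*s_+z*c]
W=lambda u:np.array([195,20])+np.array(u)/3
def f(v,full=1):
    s=v[:3];b=v[3];t=v[4]
    P=[[.1,.13,.018],[.1,-.13,.018],[-.1,-.13,.018],pl(.13,.075,.004,t),pl(.13,-.075,.004,t),knob(t,b)]
    U=[(25,38),(740,40),(650,503),(178,536),(581,537),(394,508)]
    r=(proj(p,stage(s,P))-[W(u) for u in U])
    return np.r_[r.ravel(), (t-.3)/.01]
for t in [None]:
    s=least_squares(f,[.58,-.008,-.06,-.005,.3]);print(s.x,s.fun.round(1))
v=s.x;print("knob",stage(v[:3],knob(v[4],v[3])))
np.save("fit.npy",v)
# knob triangulation, ray at wrist to knob height
for n,u in(("scene",(360,243)),("side",(377,251))):
    print(n,proj(d0[n],stage(v[:3],[knob(v[4],v[3]),knob(v[4],v[3],.012)]))*3-np.array([200,130])*3)
E
```

```text
[ 0.57962912 -0.00726996 -0.05984147 -0.00415622  0.31683578] [-1.6  0.7  0.9  0.4 -0.   1.7  0.8 -1.9 -0.1 -2.  -0.   1.4  1.7]
knob [[ 0.55609863 -0.01002384  0.13968351]]
scene [[362.62273067 239.1925397 ]
 [352.31671368 253.93422383]]
side [[376.00352299 246.1969809 ]
 [365.59601189 270.70326222]]
```

```bash
python3 - <<'E'
import numpy as np
v=np.load("fit.npy");np.save("stage.npy",v[:3])
E
python3 d.py -.0042 .305 .02;python3 d.py -.0042 .305 -.028
```

```text
2.35 [ 0.592  -0.0068  0.2516] [-0.7 -1.3  0.1] 0.0427 [-0.13  0.17  1.48 -0.02  1.8   1.5 ]
TCP to knob-top+back: [0.0012, 0.0988, 0.0053] [-0.0503, 0.2635, -0.0824]
2.35 [ 0.592  -0.0068  0.2516] [-0.7 -1.3  0.1] 0.0427 [-0.13  0.17  1.48 -0.02  1.8   1.5 ]
TCP to knob-top+back: [0.0012, 0.1468, 0.0053] [-0.0503, 0.2635, -0.0824]
```

arm_command(
  steps=[
    [[0.001, 0.03, 0.004], [0, 0, 0], 0.42],
    [[0.001, 0.06, 0.005], [0, 0, 0], 0.42],
    [[0.001, 0.08, 0.005], [0, 0, 0], 0.42],
    [[0.001, 0.095, 0.005], [0, 0, 0], 0.42],
    [[0.001, 0.099, 0.005], [0, 0, 0], 0.42],
  ],
)

```text
t: 2.85
tool_pos: [0.5598, -0.0108, 0.156]
tool_rot: [0.256, -2.042, 2.023]
contact_force: [-0.8, 0.9, -0.3]
opening: 0.0358
```

```bash
python3 d.py -.0042 .305 -.028; python3 - <<'E'
from station import ctrl
import cv2
p=ctrl.get_image("wrist")
cv2.imwrite(f"pics/w2.png",cv2.resize(p["img"][:,:,::-1][150:400,190:450],None,fx=2.3,fy=2.3))
E
```

```text
2.85 [ 0.5598 -0.0108  0.156 ] [-0.8  0.9 -0.3] 0.0358 [-0.14  0.16  1.64 -0.02  1.64  1.49]
TCP to knob-top+back: [-0.0007, 0.046, -0.0005] [-0.0312, 0.1979, 0.0632]
```

View pics/w2.png

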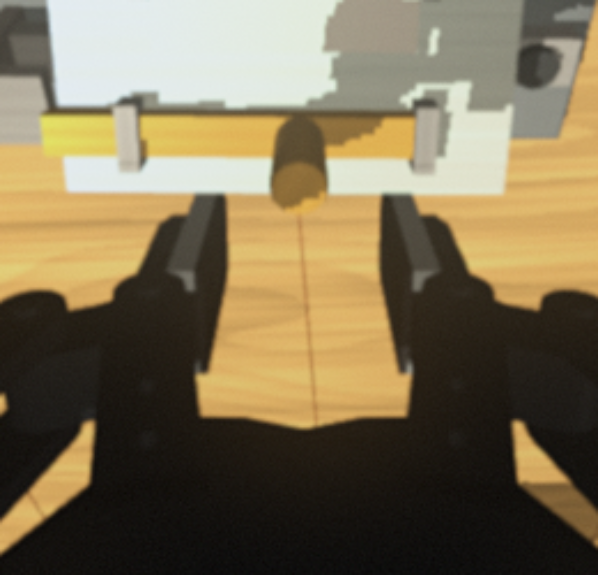

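```bash
python3 - <<'E'
from station import ctrl
from h import *
p=ctrl.get_image("wrist");s=np.load("stage.npy")
for t in (.295,.305,.315): print(t,proj(p,stage(s,[knob(t,-.0042),knob(t,-.0042,.012)])).round(1).tolist())
E
```

```text
0.295 [[320.3, 233.3], [320.5, 210.6]]
0.305 [[320.3, 233.3], [320.5, 210.9]]
0.315 [[320.3, 233.2], [320.5, 211.3]]
```

arm_command(
  steps=[
    [[0, 0.015, 0], [0, 0, 0], 0.42],
    [[0, 0.03, 0], [0, 0, 0], 0.42],
    [[0, 0.04, 0], [0, 0, 0], 0.42],
    [[-0.001, 0.045, 0], [0, 0, 0], 0.42],
    [[-0.001, 0.046, 0], [0, 0, 0], 0.42],
  ],
)

```text
t: 3.45
tool_pos: [0.5476, -0.0097, 0.1123]
tool_rot: [0.256, -2.043, 2.024]
contact_force: [-1.2, 0.4, 0.5]
opening: 0.0359
```

```bash
python3 d.py -.0042 .305 -.028; python3 - <<'E'
from station import ctrl
import cv2
p=ctrl.get_image("wrist")
cv2.imwrite(f"pics/w3.png",cv2.resize(p["img"][:,:,::-1][150:400,190:450],None,fx=2.3,fy=2.3))
E
```

```text
3.45 [ 0.5476 -0.0097  0.1123] [-1.2  0.4  0.5] 0.0359 [-0.14  0.18  1.7  -0.02  1.56  1.49]
TCP to knob-top+back: [0.0007, 0.0006, -0.0002] [-0.037, 0.2298, 0.0279]
```

View pics/w3.png

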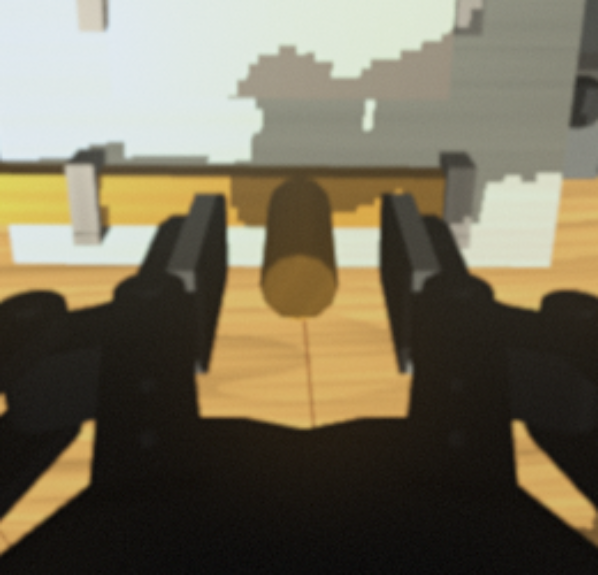

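arm_command(
  steps=[
    [[0, 0, 0], [0, 0, 0], 0.3],
    [[0, 0, 0], [0, 0, 0], 0.2],
    [[0, 0, 0], [0, 0, 0], 0.15],
    [[0, 0, 0], [0, 0, 0], 0.1],
    [[0, 0, 0], [0, 0, 0], 0.1],
  ],
  force=30,
)

```text
t: 4.0
tool_pos: [0.5485, -0.0092, 0.1134]
tool_rot: [0.254, -2.045, 2.024]
contact_force: [0.9, 3.5, 1.9]
opening: 0.0149
```

```bash
python3 d.py -.0042 .305 -.028; python3 - <<'E'
from station import ctrl
import cv2
p=ctrl.get_image("wrist")
cv2.imwrite(f"pics/w4.png",cv2.resize(p["img"][:,:,::-1][150:400,190:450],None,fx=2.3,fy=2.3))
E
```

```text
4.0 [ 0.5485 -0.0092  0.1134] [0.9 3.5 1.9] 0.0149 [-0.14  0.18  1.7  -0.02  1.56  1.49]
TCP to knob-top+back: [0.0012, 0.0019, 0.0004] [0.025, 0.2523, -0.0957]
```

View pics/w4.png

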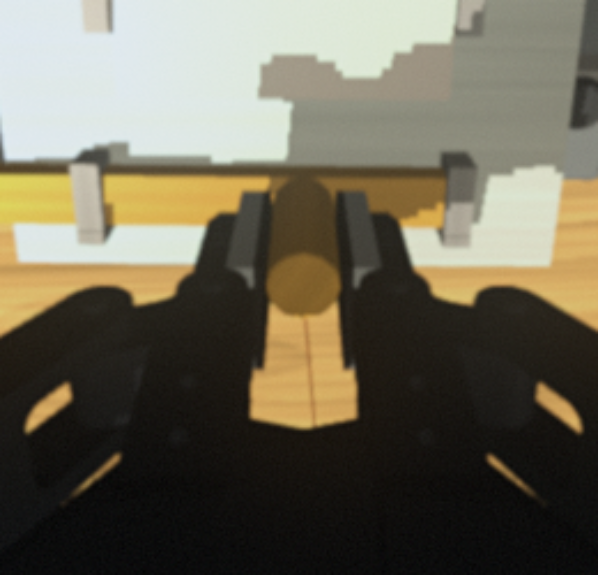

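```bash
cat > sw.py <<'E'
import sys
from station import ctrl
from h import *
s=np.load("stage.npy");o=ctrl.get_obs()
R0=R.from_rotvec(o["tool_rot"]).as_matrix();p=o["tool_pos"]
H=stage(s,[.065,0,.056])[0];ax=stage([0,0,s[2]],[0,1,0])[0]
u=-R0[:,1];Z=R.from_euler('z',s[2]).as_matrix();uu=Z.T@u
f=Z.T@o["contact_force"]
print("t",o["t"],"tool tilt",np.arctan2(uu[0],uu[2]).round(4),"side",uu[1].round(4),"TCP stage",(Z.T@(p-[s[0],s[1],0])*1000).round(1),"F stage",f.round(1),"T",(Z.T@o["wrist_torque"]).round(2),"open",round(float(o["opening"]),4))
rel=Z.T@(p-H); print("TCP angle about hinge",np.arctan2(rel[2],-rel[0]).round(4), "r",np.hypot(rel[0],rel[2]).round(4))
for d in map(float,sys.argv[1:]):
    Q=R.from_rotvec(-ax*d).as_matrix()   # sign checked: lowers knob
    pn=H+Q@(p-H)
    dl,ro=delta(o,pn,Q@R0);print(d,dl.round(4).tolist(),ro.round(2).tolist(),"dz",(pn-p)[2].round(4))
E
python3 sw.py .02 .04 .06 .1 .15 .2
```

```text
t 4.05 tool tilt 0.3034 side -0.0004 TCP stage [-31.   -3.8 113.4] F stage [0.1 4.2 3.1] T [ 0.79 -0.14 -0.27] open 0.0152
TCP angle about hinge 0.539 r 0.1118
0.02 [0.0005, 0.0022, -0.0] [0.01, -0.0, 1.15] dz -0.0019
0.04 [0.001, 0.0044, -0.0] [0.01, -0.0, 2.29] dz -0.0039
0.06 [0.0014, 0.0066, -0.0] [0.02, -0.0, 3.44] dz -0.0059
0.1 [0.0021, 0.011, -0.0] [0.03, -0.0, 5.73] dz -0.0099
0.15 [0.0027, 0.0165, -0.0] [0.04, -0.0, 8.59] dz -0.015
0.2 [0.003, 0.0221, -0.0] [0.05, -0.0, 11.46] dz -0.0202
```

arm_command(
  steps=[
    [[0.0005, 0.0022, 0], [0, 0, 1.15], 0.1],
    [[0.001, 0.0044, 0], [0, 0, 2.29], 0.1],
    [[0.0014, 0.0066, 0], [0, 0, 3.44], 0.1],
    [[0.0018, 0.0088, 0], [0, 0, 4.6], 0.1],
    [[0.0021, 0.011, 0], [0, 0, 5.73], 0.1],
  ],
)

```text
t: 4.55
tool_pos: [0.5433, -0.0088, 0.1035]
tool_rot: [0.152, -2.098, 2.083]
contact_force: [2.0, 2.8, 3.3]
opening: 0.0148
```

```bash
python3 sw.py .02 .04 .06 .1
```

```text
t 4.55 tool tilt 0.2007 side -0.001 TCP stage [-36.1  -3.7 103.5] F stage [1.9 3.  3.3] T [ 0.57 -0.22 -0.17] open 0.0148
TCP angle about hinge 0.4393 r 0.1118
0.02 [0.0005, 0.0022, 0.0] [0.0, -0.0, 1.15] dz -0.002
0.04 [0.001, 0.0044, 0.0] [0.01, -0.0, 2.29] dz -0.0041
0.06 [0.0014, 0.0066, 0.0] [0.01, -0.0, 3.44] dz -0.0062
0.1 [0.0021, 0.011, 0.0] [0.02, -0.01, 5.73] dz -0.0103
```

arm_command(
  steps=[
    [[0.0005, 0.0022, 0], [0, 0, 1.15], 0.1],
    [[0.001, 0.0044, 0], [0, 0, 2.29], 0.1],
    [[0.0014, 0.0066, 0], [0, 0, 3.44], 0.1],
    [[0.0018, 0.0088, 0], [0, 0, 4.6], 0.1],
    [[0.0021, 0.011, 0], [0, 0, 5.73], 0.1],
  ],
)

```text
t: 5.05
tool_pos: [0.5392, -0.0086, 0.0931]
tool_rot: [0.046, -2.149, 2.139]
contact_force: [1.8, 5.1, 2.7]
opening: 0.0151
```

```bash
python3 sw.py .01 .02 .03 .04 .05
```

```text
t 5.05 tool tilt 0.0986 side -0.0014 TCP stage [-40.3  -3.7  93.1] F stage [1.5 5.2 2.7] T [ 0.59 -0.18 -0.05] open 0.0151
TCP angle about hinge 0.3389 r 0.1117
0.01 [0.0003, 0.0011, 0.0] [0.0, -0.0, 0.57] dz -0.0011
0.02 [0.0005, 0.0022, 0.0] [0.0, -0.0, 1.15] dz -0.0021
0.03 [0.0007, 0.0033, 0.0] [0.01, -0.0, 1.72] dz -0.0032
0.04 [0.001, 0.0044, 0.0] [0.01, -0.0, 2.29] dz -0.0042
0.05 [0.0012, 0.0055, 0.0] [0.01, -0.0, 2.86] dz -0.0053
```

arm_command(
  steps=[
    [[0.0003, 0.0011, -0.0005], [0, 0, 0.57], 0.1],
    [[0.0005, 0.0022, -0.001], [0, 0, 1.15], 0.1],
    [[0.0007, 0.0033, -0.001], [0, 0, 1.72], 0.1],
    [[0.001, 0.0044, -0.001], [0, 0, 2.29], 0.1],
    [[0.001, 0.0044, -0.001], [0, 0, 2.29], 0.1],
  ],
)

```text
t: 5.55
tool_pos: [0.5377, -0.0081, 0.0888]
tool_rot: [0.002, -2.167, 2.162]
contact_force: [1.1, -2.0, 3.7]
opening: 0.0151
```

```bash
python3 sw.py .01 .02 .03
```

```text
t 5.55 tool tilt 0.058 side -0.0003 TCP stage [-41.8  -3.4  88.8] F stage [ 1.2 -2.   3.7] T [-0.41 -0.2   0.04] open 0.0151
TCP angle about hinge 0.2977 r 0.1117
0.01 [0.0003, 0.0011, -0.0] [0.0, -0.0, 0.57] dz -0.0011
0.02 [0.0005, 0.0022, -0.0] [0.0, -0.0, 1.15] dz -0.0021
0.03 [0.0007, 0.0033, -0.0] [0.01, -0.0, 1.72] dz -0.0032
```

arm_command(
  steps=[
    [[0.0001, 0.0006, 0], [0, 0, 0.3], 0.1],
    [[0.0003, 0.0011, 0], [0, 0, 0.57], 0.1],
    [[0.0004, 0.0016, 0], [0, 0, 0.85], 0.1],
    [[0.0005, 0.0022, 0], [0, 0, 1.15], 0.1],
    [[0.0005, 0.0022, 0], [0, 0, 1.15], 0.1],
  ],
)

```text
t: 6.05
tool_pos: [0.5371, -0.0081, 0.0866]
tool_rot: [-0.02, -2.176, 2.173]
contact_force: [1.6, -1.3, 3.4]
opening: 0.015
```

```bash
python3 sw.py .01 .02 .03
```

```text
t 6.05 tool tilt 0.0376 side -0.0003 TCP stage [-42.4  -3.4  86.6] F stage [ 1.7 -1.2  3.4] T [-0.23 -0.11  0.01] open 0.015
TCP angle about hinge 0.2772 r 0.1117
0.01 [0.0003, 0.0011, -0.0] [0.0, -0.0, 0.57] dz -0.0011
0.02 [0.0005, 0.0022, -0.0] [0.0, -0.0, 1.15] dz -0.0022
0.03 [0.0007, 0.0033, -0.0] [0.01, -0.0, 1.72] dz -0.0032
```

```bash
python3 - <<'E'
from station import ctrl
import cv2,pickle
from h import *
d={}
s=np.load("stage.npy")
p=ctrl.get_image("wrist");cv2.imwrite(f"pics/w5.png",cv2.resize(p["img"][:,:,::-1][100:350,190:450],None,fx=2.3,fy=2.3))
p=ctrl.get_image("scene");cv2.imwrite(f"pics/s5.png",cv2.resize(p["img"][:,:,::-1][130:330,200:450],None,fx=3,fy=3))
for i in range(3): print(ctrl.get_obs()["contact_force"])
E
```

```text
[ 1.95047896 -0.72241447  3.78989835]
[ 1.95047896 -0.72241447  3.78989835]
[ 1.95047896 -0.72241447  3.78989835]
```

View pics/w5.png

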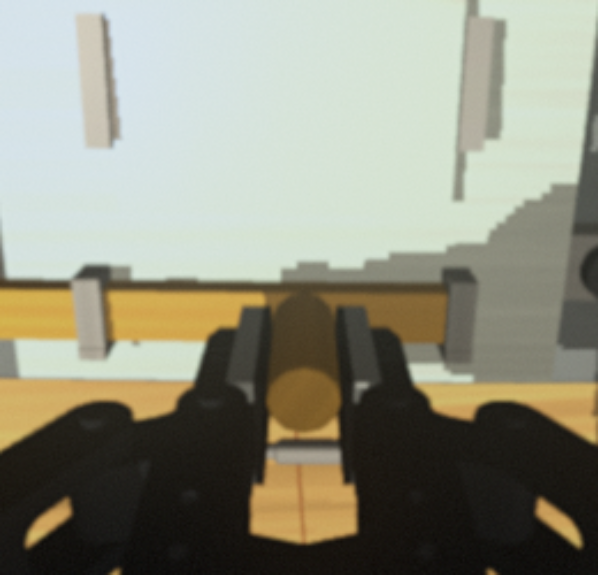

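View pics/s5.png

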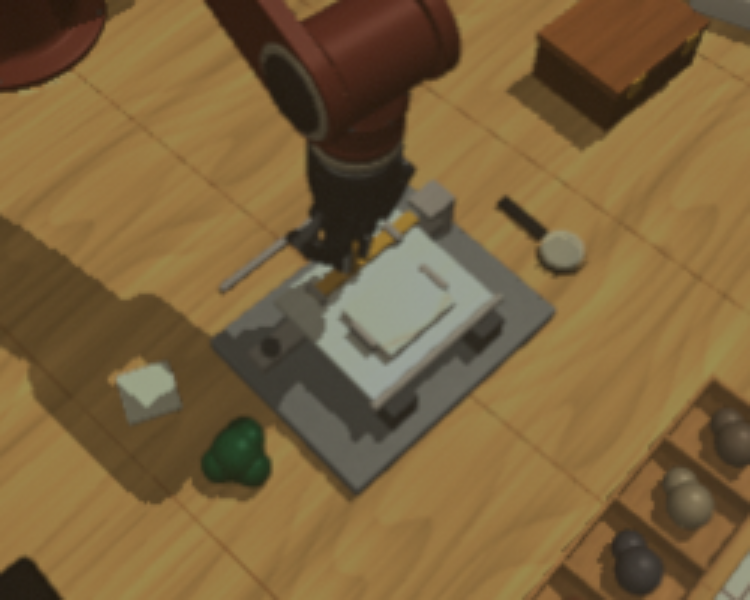

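arm_command(
  steps=[
    [[0.0001, 0.0006, 0], [0, 0, 0.3], 0.1],
    [[0.0003, 0.0011, 0], [0, 0, 0.57], 0.1],
    [[0.0004, 0.0016, 0], [0, 0, 0.85], 0.1],
    [[0.0005, 0.0022, 0], [0, 0, 1.15], 0.1],
    [[0.0005, 0.0022, 0], [0, 0, 1.15], 0.1],
  ],
)

```text
t: 6.65
tool_pos: [0.5366, -0.0081, 0.0844]
tool_rot: [-0.042, -2.186, 2.184]
contact_force: [0.8, -1.6, 4.2]
opening: 0.0147
```

```bash
python3 sw.py .01 .02 .03
```

```text
t 6.65 tool tilt 0.0172 side -0.0004 TCP stage [-42.9  -3.4  84.4] F stage [ 0.9 -1.6  4.2] T [-0.22 -0.11  0.07] open 0.0147
TCP angle about hinge 0.2577 r 0.1116
0.01 [0.0003, 0.0011, -0.0] [0.0, -0.0, 0.57] dz -0.0011
0.02 [0.0005, 0.0022, -0.0] [0.0, -0.0, 1.15] dz -0.0022
0.03 [0.0007, 0.0033, -0.0] [0.01, -0.0, 1.72] dz -0.0033
```

arm_command(
  steps=[
    [[0.0001, 0.0006, 0], [0, 0, 0.3], 0.1],
    [[0.0003, 0.0011, 0], [0, 0, 0.57], 0.1],
    [[0.0003, 0.0011, 0], [0, 0, 0.57], 0.1],
  ],
)

```text
t: 6.95
tool_pos: [0.5363, -0.0081, 0.0833]
tool_rot: [-0.054, -2.19, 2.189]
contact_force: [1.9, -0.7, 3.8]
opening: 0.0149
```

```bash
python3 sw.py .01 
```

```text
t 6.95 tool tilt 0.0067 side -0.0004 TCP stage [-43.2  -3.4  83.3] F stage [ 2.  -0.6  3.8] T [-0.22 -0.12  0.02] open 0.0149
TCP angle about hinge 0.2472 r 0.1116
0.01 [0.0003, 0.0011, -0.0] [0.0, -0.0, 0.57] dz -0.0011
```

arm_command(
  steps=[
    [[0.0001, 0.0006, 0], [0, 0, 0.3], 0.1],
    [[0.0003, 0.0011, 0], [0, 0, 0.57], 0.1],
    [[0.0003, 0.0011, 0], [0, 0, 0.57], 0.1],
  ],
)

```text
t: 7.25
tool_pos: [0.536, -0.0081, 0.0822]
tool_rot: [-0.066, -2.195, 2.195]
contact_force: [1.0, -0.2, 4.0]
opening: 0.0148
```

```bash
python3 sw.py .01 
```

```text
t 7.25 tool tilt -0.0038 side -0.0004 TCP stage [-43.5  -3.4  82.2] F stage [ 1.  -0.1  4. ] T [-0.18 -0.09  0.03] open 0.0148
TCP angle about hinge 0.2369 r 0.1116
0.01 [0.0003, 0.0011, -0.0] [0.0, -0.0, 0.57] dz -0.0011
```

arm_command(
  steps=[
    [[0.0001, 0.0006, 0], [0, 0, 0.3], 0.1],
    [[0.0003, 0.0011, 0], [0, 0, 0.57], 0.1],
    [[0.0003, 0.0011, 0], [0, 0, 0.57], 0.1],
  ],
)

```text
t: 7.55
tool_pos: [0.5357, -0.008, 0.081]
tool_rot: [-0.077, -2.2, 2.2]
contact_force: [1.3, -1.3, 4.1]
opening: 0.0151
```

```bash
python3 sw.py .01 
```

```text
t 7.55 tool tilt -0.0143 side -0.0005 TCP stage [-43.8  -3.4  81. ] F stage [ 1.4 -1.2  4.1] T [-0.14 -0.16 -0.01] open 0.0151
TCP angle about hinge 0.2262 r 0.1116
0.01 [0.0003, 0.0011, -0.0] [0.0, -0.0, 0.57] dz -0.0011
```

arm_command(
  steps=[
    [[0.0001, 0.0006, 0], [0, 0, 0.3], 0.1],
    [[0.0003, 0.0011, 0], [0, 0, 0.57], 0.1],
    [[0.0003, 0.0011, 0], [0, 0, 0.57], 0.1],
  ],
)

```text
t: 7.85
tool_pos: [0.5355, -0.008, 0.0799]
tool_rot: [-0.089, -2.205, 2.205]
contact_force: [0.5, 0.1, 4.0]
opening: 0.0146
```

```bash
python3 sw.py .01 
```

```text
t 7.85 tool tilt -0.0248 side -0.0005 TCP stage [-44.   -3.4  79.9] F stage [0.5 0.1 4. ] T [-0.23 -0.12 -0.01] open 0.0146
TCP angle about hinge 0.2157 r 0.1116
0.01 [0.0003, 0.0011, -0.0] [0.0, -0.0, 0.57] dz -0.0011
```

arm_command(
  steps=[
    [[0.0001, 0.0006, 0], [0, 0, 0.3], 0.1],
    [[0.0003, 0.0011, 0], [0, 0, 0.57], 0.1],
    [[0.0003, 0.0011, 0], [0, 0, 0.57], 0.1],
  ],
)

```text
t: 8.15
tool_pos: [0.5353, -0.008, 0.0789]
tool_rot: [-0.101, -2.209, 2.211]
contact_force: [0.5, -1.2, 5.2]
opening: 0.0147
```

```bash
python3 sw.py .01 ; python3 - <<'E'
from station import ctrl
import cv2
p=ctrl.get_image("wrist");cv2.imwrite(f"pics/w6.png",cv2.resize(p["img"][:,:,::-1][60:310,190:450],None,fx=2.3,fy=2.3))
E
```

```text
t 8.15 tool tilt -0.0354 side -0.0006 TCP stage [-44.2  -3.4  78.9] F stage [ 0.5 -1.2  5.2] T [-0.19 -0.03 -0.02] open 0.0147
TCP angle about hinge 0.207 r 0.1116
0.01 [0.0003, 0.0011, -0.0] [0.0, -0.0, 0.57] dz -0.0011
```

View pics/w6.png

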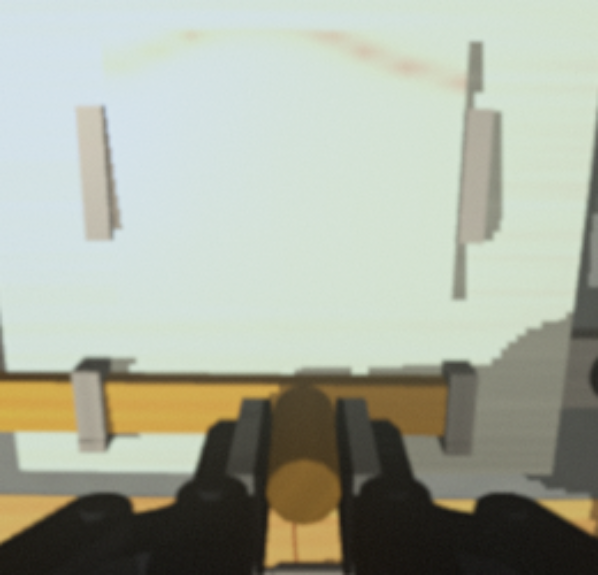

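arm_command(
  steps=[
    [[0.0001, 0.0004, 0], [0, 0, 0.1], 0.1],
    [[0.0002, 0.0008, 0], [0, 0, 0.1], 0.1],
    [[0.0002, 0.0008, 0], [0, 0, 0.1], 0.1],
  ],
)

```text
t: 8.5
tool_pos: [0.5354, -0.008, 0.0788]
tool_rot: [-0.103, -2.21, 2.212]
contact_force: [-0.8, -0.3, 7.5]
opening: 0.0149
```

```bash
python3 sw.py .01
```

```text
t 8.5 tool tilt -0.0374 side -0.0005 TCP stage [-44.1  -3.4  78.8] F stage [-0.8 -0.4  7.5] T [-0.2   0.19  0.  ] open 0.0149
TCP angle about hinge 0.2059 r 0.1115
0.01 [0.0003, 0.0011, -0.0] [0.0, -0.0, 0.57] dz -0.0011
```

arm_command(
  steps=[
    [[0, 0.0007, 0], [0, 0, 0], 0.1],
    [[0, 0.0014, 0], [0, 0, 0], 0.1],
    [[0, 0.0014, 0], [0, 0, 0], 0.1],
  ],
)

```text
t: 8.8
tool_pos: [0.5354, -0.008, 0.0787]
tool_rot: [-0.102, -2.21, 2.212]
contact_force: [-4.2, -0.5, 12.4]
opening: 0.0147
```

```bash
python3 sw.py .01
```

```text
t 8.8 tool tilt -0.0368 side -0.0005 TCP stage [-44.1  -3.4  78.7] F stage [-4.1 -0.7 12.4] T [-0.18  0.68  0.  ] open 0.0147
TCP angle about hinge 0.2048 r 0.1114
0.01 [0.0003, 0.0011, -0.0] [0.0, -0.0, 0.57] dz -0.0011
```

arm_command(
  steps=[
    [[0, 0.0012, -0.001], [0, 0, 0], 0.1],
    [[0, 0.0012, -0.002], [0, 0, 0], 0.1],
    [[0, 0.0012, -0.003], [0, 0, 0], 0.1],
    [[0, 0.0012, -0.004], [0, 0, 0], 0.1],
    [[0, 0.0012, -0.005], [0, 0, 0], 0.1],
  ],
)

```text
t: 9.3
tool_pos: [0.5357, -0.0034, 0.0786]
tool_rot: [-0.102, -2.209, 2.212]
contact_force: [-3.2, -2.0, 11.8]
opening: 0.015
```

```bash
python3 sw.py
```

```text
t 9.3 tool tilt -0.0361 side 0.0003 TCP stage [-44.1   1.3  78.6] F stage [-3.1 -2.2 11.8] T [-0.37  0.62 -0.04] open 0.015
TCP angle about hinge 0.2046 r 0.1114
```

arm_command(
  steps=[
    [[0, 0.0012, -0.0015], [0, 0, 0], 0.1],
    [[0, 0.0012, -0.003], [0, 0, 0], 0.1],
    [[0, 0.0012, -0.0045], [0, 0, 0], 0.1],
    [[0, 0.0012, -0.006], [0, 0, 0], 0.1],
    [[0, 0.0012, -0.007], [0, 0, 0], 0.1],
  ],
)

```text
t: 9.8
tool_pos: [0.5361, 0.0033, 0.0787]
tool_rot: [-0.101, -2.208, 2.213]
contact_force: [-3.5, -1.7, 11.9]
opening: 0.0146
```

```bash
python3 sw.py
```

```text
t 9.8 tool tilt -0.0356 side 0.0011 TCP stage [-44.1   8.   78.7] F stage [-3.4 -1.9 11.9] T [-0.32  0.67 -0.01] open 0.0146
TCP angle about hinge 0.2048 r 0.1114
```

arm_command(
  steps=[
    [[0, 0.0012, -0.0015], [0, 0, 0], 0.1],
    [[0, 0.0012, -0.003], [0, 0, 0], 0.1],
    [[0, 0.0012, -0.0045], [0, 0, 0], 0.1],
    [[0, 0.0012, -0.006], [0, 0, 0], 0.1],
    [[0, 0.0012, -0.0075], [0, 0, 0], 0.1],
  ],
)

```text
t: 10.3
tool_pos: [0.5366, 0.0106, 0.0787]
tool_rot: [-0.1, -2.207, 2.213]
contact_force: [-3.6, -1.2, 11.2]
opening: 0.0149
```

```bash
python3 sw.py
```

```text
t 10.3 tool tilt -0.0351 side 0.0018 TCP stage [-44.1  15.3  78.7] F stage [-3.6 -1.4 11.2] T [-0.29  0.62  0.03] open 0.0149
TCP angle about hinge 0.2048 r 0.1114
```

arm_command(
  steps=[
    [[0, 0.0012, -0.001], [0, 0, 0], 0.1],
    [[0, 0.0012, -0.002], [0, 0, 0], 0.1],
    [[0, 0.0012, -0.003], [0, 0, 0], 0.1],
    [[0, 0.0012, -0.004], [0, 0, 0], 0.1],
  ],
)

```text
t: 10.7
tool_pos: [0.5368, 0.0143, 0.0787]
tool_rot: [-0.099, -2.206, 2.214]
contact_force: [-4.2, -1.7, 10.6]
opening: 0.0147
```

```bash
python3 sw.py
```

```text
t 10.7 tool tilt -0.0346 side 0.0025 TCP stage [-44.   19.   78.7] F stage [-4.1 -2.  10.6] T [-0.32  0.64  0.  ] open 0.0147
TCP angle about hinge 0.2051 r 0.1114
```

arm_command(
  steps=[
    [[0, 0.0012, -0.0007], [0, 0, 0], 0.1],
    [[0, 0.0012, -0.0013], [0, 0, 0], 0.1],
    [[0, 0.0012, -0.0013], [0, 0, 0], 0.1],
  ],
)

```text
t: 11.0
tool_pos: [0.5369, 0.0154, 0.0787]
tool_rot: [-0.099, -2.205, 2.214]
contact_force: [-4.7, -1.7, 11.5]
opening: 0.0149
```

```bash
python3 sw.py
```

```text
t 11.0 tool tilt -0.034 side 0.003 TCP stage [-44.   20.1  78.7] F stage [-4.6 -2.  11.5] T [-0.29  0.6  -0.03] open 0.0149
TCP angle about hinge 0.2051 r 0.1114
```

arm_command(
  steps=[
    [[0.0002, 0.0012, -0.0007], [0, 0, 0], 0.1],
    [[0.0002, 0.0012, -0.0014], [0, 0, 0], 0.1],
    [[0.0002, 0.0012, -0.0014], [0, 0, 0], 0.1],
  ],
)

```text
t: 11.3
tool_pos: [0.5369, 0.0166, 0.0787]
tool_rot: [-0.098, -2.205, 2.215]
contact_force: [-4.0, -1.8, 11.6]
opening: 0.015
```

```bash
python3 sw.py
```

```text
t 11.3 tool tilt -0.0338 side 0.0035 TCP stage [-44.1  21.3  78.7] F stage [-3.9 -2.  11.6] T [-0.29  0.49  0.05] open 0.015
TCP angle about hinge 0.2051 r 0.1114
```

arm_command(
  steps=[
    [[0.0002, 0.0012, -0.0007], [0, 0, 0], 0.1],
    [[0.0002, 0.0012, -0.0013], [0, 0, 0], 0.1],
    [[0.0002, 0.0012, -0.0013], [0, 0, 0], 0.1],
  ],
)

```text
t: 11.6
tool_pos: [0.537, 0.0177, 0.0787]
tool_rot: [-0.098, -2.204, 2.215]
contact_force: [-3.0, -1.9, 9.8]
opening: 0.015
```

```bash
python3 sw.py
```

```text
t 11.6 tool tilt -0.0338 side 0.004 TCP stage [-44.   22.4  78.7] F stage [-2.9 -2.1  9.8] T [-0.24  0.49 -0.02] open 0.015
TCP angle about hinge 0.2051 r 0.1114
```

arm_command(
  steps=[
    [[0.0001, 0.0013, -0.0007], [0, 0, 0], 0.1],
    [[0.0001, 0.0013, -0.0013], [0, 0, 0], 0.1],
    [[0.0001, 0.0013, -0.0013], [0, 0, 0], 0.1],
  ],
)

```text
t: 11.9
tool_pos: [0.5371, 0.0188, 0.0787]
tool_rot: [-0.098, -2.203, 2.215]
contact_force: [-3.9, -1.1, 12.4]
opening: 0.0149
```

```bash
python3 sw.py
```

```text
t 11.9 tool tilt -0.0334 side 0.0044 TCP stage [-44.   23.5  78.7] F stage [-3.8 -1.4 12.4] T [-0.22  0.57 -0.  ] open 0.0149
TCP angle about hinge 0.2049 r 0.1114
```

arm_command(
  steps=[
    [[0.0001, 0.0012, -0.0007], [0, 0, 0], 0.1],
    [[0.0001, 0.0012, -0.0012], [0, 0, 0], 0.1],
    [[0.0001, 0.0012, -0.0012], [0, 0, 0], 0.1],
  ],
)

```text
t: 12.2
tool_pos: [0.5371, 0.0198, 0.0786]
tool_rot: [-0.097, -2.203, 2.216]
contact_force: [-3.2, -1.3, 11.1]
opening: 0.0149
```

```bash
python3 sw.py
```

```text
t 12.2 tool tilt -0.033 side 0.0049 TCP stage [-44.1  24.5  78.6] F stage [-3.1 -1.5 11.1] T [-0.25  0.63  0.06] open 0.0149
TCP angle about hinge 0.2047 r 0.1114
```

arm_command(
  steps=[
    [[0.0001, 0.0012, -0.0005], [0, 0, 0], 0.1],
    [[0.0001, 0.0012, -0.0009], [0, 0, 0], 0.1],
    [[0.0001, 0.0012, -0.0009], [0, 0, 0], 0.1],
  ],
)

```text
t: 12.5
tool_pos: [0.5372, 0.0199, 0.0787]
tool_rot: [-0.097, -2.2, 2.218]
contact_force: [-3.7, -3.4, 11.0]
opening: 0.0147
```

```bash
python3 sw.py;  python3 - <<'E'
from station import ctrl
import cv2
p=ctrl.get_image("wrist");cv2.imwrite(f"pics/w7.png",cv2.resize(p["img"][:,:,::-1][60:310,150:450],None,fx=2.3,fy=2.3))
E
```

```text
t 12.5 tool tilt -0.0327 side 0.0069 TCP stage [-44.   24.5  78.7] F stage [-3.5 -3.6 11. ] T [-0.62  0.66  0.01] open 0.0147
TCP angle about hinge 0.2053 r 0.1114
```

View pics/w7.png

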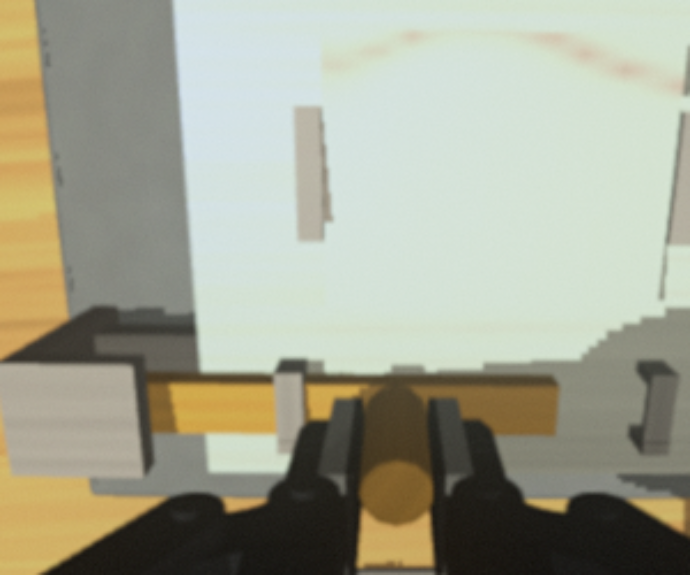

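arm_command(
  steps=[
    [[0.0001, 0.0011, -0.0008], [0.3, 0, 0], 0.1],
    [[0.0001, 0.0011, -0.0013], [0.3, 0, 0], 0.1],
    [[0.0001, 0.0011, -0.0013], [0.3, 0, 0], 0.1],
  ],
)

```text
t: 12.85
tool_pos: [0.5372, 0.0199, 0.0787]
tool_rot: [-0.096, -2.191, 2.226]
contact_force: [-4.3, -5.5, 10.5]
opening: 0.0148
```

```bash
python3 sw.py
```

```text
t 12.85 tool tilt -0.0323 side 0.0149 TCP stage [-44.   24.6  78.7] F stage [-4.  -5.7 10.5] T [-0.74  0.62 -0.03] open 0.0148
TCP angle about hinge 0.2054 r 0.1114
```

arm_command(
  steps=[
    [[0, 0.0008, -0.0006], [-0.3, 0, 0], 0.1],
    [[0, 0.0005, -0.0003], [-0.5, 0, 0], 0.1],
    [[0, 0.0002, -0.0002], [-0.6, 0, 0], 0.1],
    [[0, 0, -0.0002], [-0.6, 0, 0], 0.1],
  ],
)

```text
t: 13.25
tool_pos: [0.5371, 0.0198, 0.0789]
tool_rot: [-0.096, -2.203, 2.215]
contact_force: [-0.3, -1.0, 4.5]
opening: 0.0152
```

```bash
python3 sw.py .01
```

```text
t 13.25 tool tilt -0.0321 side 0.0047 TCP stage [-44.1  24.5  78.9] F stage [-0.2 -1.   4.5] T [-0.26  0.08 -0.01] open 0.0152
TCP angle about hinge 0.2072 r 0.1115
0.01 [0.0003, 0.0011, -0.0] [0.0, 0.0, 0.57] dz -0.0011
```

arm_command(
  steps=[
    [[-0.0001, -0.0004, -0.0001], [0, 0, -0.2], 0.1],
    [[-0.0002, -0.0009, -0.0001], [0, 0, -0.5], 0.1],
    [[-0.0004, -0.0014, -0.0001], [0, 0, -0.8], 0.1],
    [[-0.0004, -0.0016, -0.0001], [0, 0, -0.8], 0.1],
  ],
)

```text
t: 13.65
tool_pos: [0.5374, 0.0198, 0.0805]
tool_rot: [-0.08, -2.196, 2.208]
contact_force: [-0.2, -1.9, 4.2]
opening: 0.0149
```

```bash
python3 sw.py
```

```text
t 13.65 tool tilt -0.0175 side 0.005 TCP stage [-43.8  24.5  80.5] F stage [-0.1 -1.9  4.2] T [-0.33  0.03 -0.02] open 0.0149
TCP angle about hinge 0.2214 r 0.1115
```

arm_command(
  steps=[
    [[0, -0.0003, -0.0001], [0, 0, -0.1], 0.1],
    [[0, -0.0006, -0.0001], [0, 0, -0.2], 0.1],
    [[0, -0.0006, -0.0001], [0, 0, -0.2], 0.1],
  ],
)

```text
t: 13.95
tool_pos: [0.5374, 0.0199, 0.0807]
tool_rot: [-0.076, -2.194, 2.206]
contact_force: [2.2, -2.9, 1.1]
opening: 0.0147
```

```bash
python3 sw.py
```

```text
t 13.95 tool tilt -0.014 side 0.0052 TCP stage [-43.8  24.5  80.7] F stage [ 2.4 -2.8  1.1] T [-0.3  -0.31 -0.05] open 0.0147
TCP angle about hinge 0.2234 r 0.1115
```

arm_command(
  steps=[
    [[0, 0, 0], [0, 0, 0], 0.2],
    [[0, 0, 0], [0, 0, 0], 0.25],
    [[0, 0, 0], [0, 0, 0], 0.28],
    [[0, 0, 0], [0, 0, 0], 0.28],
  ],
)

```text
t: 14.35
tool_pos: [0.5368, 0.0201, 0.0802]
tool_rot: [-0.074, -2.194, 2.206]
contact_force: [-0.2, 0.5, -0.5]
opening: 0.0241
```

```bash
python3 sw.py;  python3 - <<'E'
from station import ctrl
import cv2
p=ctrl.get_image("wrist");cv2.imwrite(f"pics/w8.png",cv2.resize(p["img"][:,:,::-1][60:310,150:450],None,fx=2.3,fy=2.3))
E
```

```text
t 14.35 tool tilt -0.0128 side 0.0049 TCP stage [-44.3  24.7  80.2] F stage [-0.2  0.4 -0.5] T [-0.02 -0.   -0.03] open 0.0241
TCP angle about hinge 0.2176 r 0.112
```

View pics/w8.png

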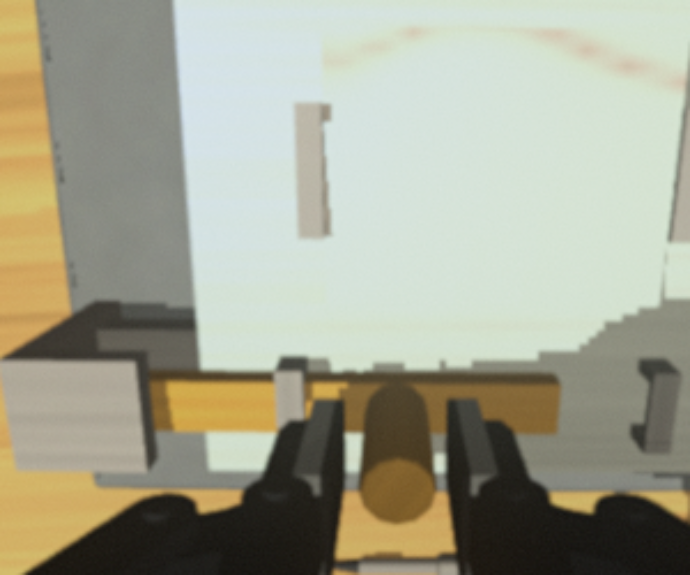

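arm_command(
  steps=[
    [[0, -0.01, 0], [0, 0, 0], 0.28],
    [[0, -0.025, 0], [0, 0, 0], 0.28],
    [[0, -0.045, 0], [0, 0, 0], 0.3],
    [[0, -0.07, 0], [0, 0, 0], 0.3],
    [[0, -0.1, 0], [0, 0, 0], 0.3],
  ],
)

```text
t: 14.9
tool_pos: [0.5355, 0.0206, 0.1821]
tool_rot: [-0.075, -2.194, 2.206]
contact_force: [-0.1, 0.2, -0.2]
opening: 0.0257
```

```bash
python3 - <<'E'
from station import ctrl
import cv2
p=ctrl.get_image("wrist");cv2.imwrite(f"pics/w9.png",cv2.resize(p["img"][:,:,::-1][20:270,150:450],None,fx=2.3,fy=2.3))
from h import *
s=np.load("stage.npy");
def pl(x,y,z,t): 
    c,s_=np.cos(t),np.sin(t); return [.065-x*c+z*s_, y, .056+x*s_+z*c]
for t in (-.03,-.01,.01,.05,.1): print(t,((proj(p,stage(s,[knob(t,.0238),pl(.13,.075,.004,t),pl(.13,-.075,.004,t)]))-[150,20])*2.3).round().tolist())
E
```

```text
-0.03 [[397.0, 427.0], [276.0, 433.0], [624.0, 434.0]]
-0.01 [[397.0, 427.0], [275.0, 435.0], [626.0, 436.0]]
0.01 [[397.0, 426.0], [274.0, 436.0], [628.0, 438.0]]
0.05 [[397.0, 423.0], [272.0, 440.0], [633.0, 441.0]]
0.1 [[397.0, 420.0], [269.0, 443.0], [638.0, 445.0]]
```

View pics/w9.png

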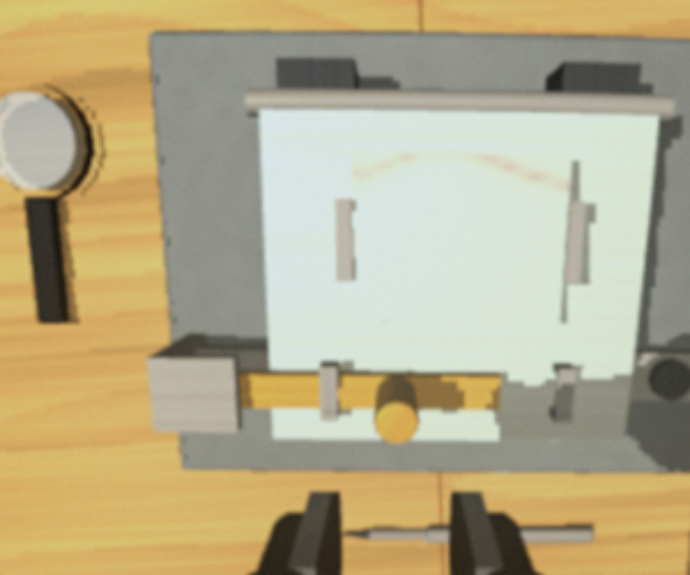

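```bash
python3 - <<'E'
from station import ctrl
import cv2
p=ctrl.get_image("scene");cv2.imwrite("pics/s9.png",p["img"][:,:,::-1])
E
```

```text
(no output)
```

View pics/s9.png

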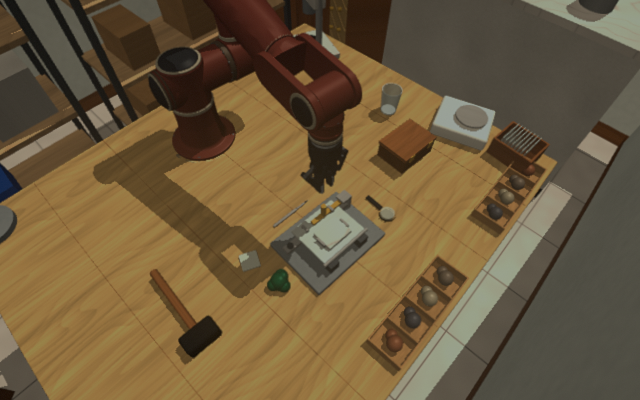

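The plate lies level at about (335,235) with the bolt under the keeper, and the bystanders are where they started.

```bash
python3 - <<'E'
from station import ctrl
print(ctrl.finish_job())
E
```

```text
the job is handed in; nothing more can be done
None
```

The plate is down and held level by the bolt under the keeper, and the job is handed in at about 15 s of the 58 s allowed.

- **Pressing:** I gripped the knob at 30 N and swung it down about the hinge. The buffers met it at a tilt of about -0.035 rad, and I held it there with 10 to 12.4 N down.
- **Sliding:** The bolt moved about 28 mm against roughly 2 N until it stopped dead. It did not move further at 5.7 N sideways.
- **Forces:** No single axis went over 12.4 N. The combined force peaked at about 13 N, within the 15 N limit.
- **Release:** I eased off until the keeper took the load, at a tilt of about -0.014 rad. Then I opened the fingers and backed 0.1 m clear, with contact force near 0.

**Last checks:** The wrist picture showed the plate level, the bolt under the lip and the knob where it had been left. The scene picture showed the other things on the bench where they began.

**Disagreements:** The spring read about 4 N just above the buffers, slightly under the stated 4.5 to 7 N. The camera fit gave a start tilt of about 0.317 rad instead of 0.30. A side push of up to 5 N showed up during the first part of the swing; I relieved it before reaching the buffers.

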